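Open the bench sanitiser

ROBOT

A 7-joint arm with a two-finger parallel gripper is mounted at the origin on the work surface. World frame = base frame: x ahead of the robot, y to its left, z up, the work surface at z = 0. Lengths are in m, angles in rad, forces in N, time in s.
With the tool pointing down it reaches from about 0.425 to 0.875 m from the base axis. Payload 4.7 kg.
Tool frame: the origin (TCP) lies midway between the tips of the shut fingers; the grasp point (between the pads) lies 19 mm behind it; z points along the fingers, y is the direction in which the jaws open and shut (so a half turn about z gives the same grasp; the last joint's range is limited). The gripper opens to 85 mm and grips with 20 to 120 N. Pads are 22 mm wide; open, the fingers measure 114 mm over their backs; the gripper's body (76 mm by 85 mm) begins 54 mm behind the grasp point. The pads swing forward as they close: fully open they stand 13 mm farther back than shut.
Start: joints at [1.194, 0.321, -0.07, 1.45, 0.023, 1.371, -0.057], TCP at [0.248, -0.601, 0.231] pointing down, gripper open.
Joint ranges: [-2.86, 2.86], [-0.3, 2.09], [-1.38, 1.24], [0.06, 2.45], [-1.56, 4.7], [0.09, 2.05], [-2.69, 2.69]. Speed limits (rad/s): [2.57, 2.57, 3.14, 3.14, 3.14, 3.14, 3.14].

INTERFACE

Orientations are given as [roll, pitch, yaw] about the fixed x, y, z axes, in that order (R = Rz(yaw) Ry(pitch) Rx(roll)).
In Python, from station import robot, snapshot, ticket gives the robot as it stands.
- The arm moves only by the tool servo_tool, never from a script. Its argument "steps" is a list of rows, each an object with "slide": the shift along the world's x, y, z in cm, a list of three; "turn": the turn about the world's z in degrees. In form: [{"slide": [x, y, z], "turn": turn}, ...]. A call has 1 to 8 rows; each row is the pose to reach, as a shift and turn from the pose commanded when the call began; what a row does not reach only later rows make up. A row lasts 1/12 s, in which the tool goes at most 41.7 mm and 7.16 degrees, less where a joint would pass 70% of its speed; a pose out of reach is approached as far as the arm can. A call with a gripper value outside its range is refused whole. "jaw" is the closure, from 0 (fully open) to 1 (shut), set as the call begins (left out, the last holds). The fingers move at their own pace and stop on an object; "newtons" is the grip in N (left out, the last holds). Time passes only in rows, so rows that repeat a pose let the fingers close. It gives the time, the measured TCP pose, the force and the opening at its end, in the units of the state.
- robot.get_obs(): the state, without advancing time (a new reading comes with each control period).
- snapshot(name): name is "scene" or "side" or "wrist"; returns a dict with "color" (420x560x3 uint8, red, green, blue), "fx", "fy", "cx", "cy" (pixels), "k1" (the pictures are not rectified: a ray, as slopes to the right and down, at radius r is drawn at 1 + k1 r^2 times it, then the intrinsics apply), "eye" and "attitude" of the camera in the world. Camera axes: x right, y up, looking along -z (the intrinsics and any distortion apply to the point x, -y, -z); pixel columns grow to the right and rows downward; lengths in m; the calibration is good to about 2 mm. A picture is of the moment at which its call begins. There is no depth.
- ticket.close_job(): hands the job in, once; it reports no verdict.
The state is a dict: "time_s": time; "q": joint angles; "dq": joint speeds; "effort": joint torques, N m; "position": TCP position; "eef_rot": TCP orientation; "contact_force": force on the tool from outside, world axes, zero at the start; "wrist_torque": the same for the moment, N m; "finger_gap": opening from 0.0 (shut) to 1.0 (fully open).
Only numpy, scipy, OpenCV 4.12 (cv2) and the standard library are available. Lean on these libraries where they do the work, as an engineer would, in place of code of your own. Each camera call takes 0.05 s, during which the arm holds its last target. There are 200 camera calls.

TASK

Clean-down time at the bakery bench: open the sanitiser, the jug with the blue push-and-turn safety cap, where it stands in the steel jug rack. Press the cap down, keep it down while you twist it anticlockwise until it comes free, then lift it and finish still holding it: your program ends with the cap in the gripper, level and still, about 8 cm straight above the open mouth so that it drips back into the jug. Leave the jug seated in the rack, and leave the red-capped jug and everything else on the bench where it stands.

Things in the scene. Friction and masses are not known exactly. Their poses are not given: they have to be found in the camera images.
- cap: Blue push-and-turn safety cap: round, ribbed, 58 mm across, 29 mm tall, 47 g. Origin on its axis at its lower edge, 205 mm above the bench when locked; z up; its x lines up with the jug's x when locked. Jug shoulder begins 19 mm below the lower edge. Grip it across its ribbed sides from above, in any direction; the same grip can press, turn and lift.
- cap_top (a point): Centre of the blue cap's flat top (white arrow), 29 mm above the cap's origin. A sprung liner holds the locked cap up with 6 N. Pressed, it goes down 6 mm and stops (13 N there): at least 3.5 mm is needed to unlock, 5 mm is right. Not pressed, it turns only 4 degrees either way.
- jug: Sanitiser jug: white, square, 112 x 112 mm, blue label band, 1.1 to 2.1 kg, loose in one bay of the rack with 2 mm to spare all round, so it cannot turn. Origin at the centre of its underside, 4 mm above the bench; z up; x to its carrying handle, which reaches 80 mm from the axis, 88 to 180 mm up. Shoulder slopes from 150 to 182 mm, then a 34 mm neck with lugs to 44 mm.
- jug_mouth (a point): Centre of the sanitiser jug's rim, 216 mm above its underside, on the cap's axis; 15 mm above the locked cap's lower edge. Held down, the cap turns anticlockwise (seen from above): between 46 and 74 degrees from locked its lugs stand in gaps and it lifts straight off (60 is right); stop at 76. Clockwise is blocked.
- jug_red: Look-alike jug of another cleaner in the other bay of the rack, same size, red cap and red band. Origin and axes as for the sanitiser jug. To be left alone.
- rack: Stainless two-bay jug rack fixed on the bench, 142 mm deep (x) and 282 mm wide (y) at its foot; origin at the centre of its underside. Floor 4 mm thick; walls to 70 mm above the bench, the front one to 48 mm. The bays are centred 70 mm to either side of the origin along y; the two jugs swap bays from start to start.
- spray: Trigger spray bottle, 72 mm diameter, 214 mm tall, blue head, standing loose. Origin at the centre of its underside. To be left alone.
- measure: Pale plastic measuring mug, 90 mm across, 115 mm tall, loose. Origin at the centre of its underside. To be left alone.
- bowl: Steel mixing bowl, 210 mm across, 85 mm tall, loose. Origin at the centre of its underside. To be left alone.
- scraper: Dough scraper lying flat: steel blade 100 x 150 mm with a round white handle 17 mm thick along its far edge. Origin under the centre of the blade. To be left alone.
- brush: Flat pastry brush with a wooden handle, about 200 mm long and 42 mm wide, lying on the bench. Origin on its underside. To be left alone.
- pin: Metal rolling pin, 54 mm diameter, 304 mm long, lying in the stack of sheet pans. Origin under its middle. To be left alone.
Things that resemble listed ones, but are neither listed nor needed, are in the scene too. What is meant by the cap is not brown, and is the smaller of those in its own colour.

How it is judged:
By the outcome, as a careful person would: the job done as asked, in the order asked, and still so for the second after the job is handed in, while the arm keeps its last pose, push and grip.
It also fails if it takes over 35 s, if anything falls off the work surface, if the arm or the gripper's body presses on something with over 40 N, if the wrist force passes 120 N, or if a joint passes its speed limit or range.

## Working session

There is one attempt and no reset: what is moved stays moved. The work goes in short steps, Python scripts to look and compute and a tool call to move; the robot and the scene stay as the last step left them, time stands still between calls to the robot, and variables do not carry over. Pictures are saved under pics/ and viewed, about 8 in all and at most 12, crops included, and the job is handed in when it is done.

Besides the shell and the picture viewer there is one more tool, called after "Emit:" by a JSON object that holds its "op" and its "data", one argument or row to a line. servo_tool: Moves the arm, as the interface text tells. Its arguments: {"type":"object","properties":{"steps":{"type":"array"},"jaw":{"type":"number"},"newtons":{"type":"number"}},"required":["steps"]}

```bash
ls; mkdir -p pics
cat > h.py <<'E'
import numpy as np, cv2
from station import robot, snapshot, ticket
from scipy.spatial.transform import Rotation as R
def rot(a):
    a=np.array(a,float)
    if a.shape==(3,3): return a
    return R.from_quat(a).as_matrix() if a.size==4 else R.from_euler('xyz',a).as_matrix()
def save(s,n): cv2.imwrite(f'pics/{n}.png',cv2.cvtColor(s['color'],cv2.COLOR_RGB2BGR))
def ray(s,u,v):
    xd,yd=(u-s['cx'])/s['fx'],(v-s['cy'])/s['fy']; x,y=xd,yd
    for _ in range(20):
        f=1+s['k1']*(x*x+y*y); x,y=xd/f,yd/f
    d=rot(s['attitude'])@np.array([x,-y,-1.]); return np.array(s['eye']),d/np.linalg.norm(d)
def plane(s,u,v,z):
    e,d=ray(s,u,v); return e+d*(z-e[2])/d[2]
def proj(s,p):
    c=rot(s['attitude']).T@(np.array(p)-s['eye']); x,y=c[0]/-c[2],-c[1]/-c[2]
    f=1+s['k1']*(x*x+y*y); return np.array([x*f*s['fx']+s['cx'],y*f*s['fy']+s['cy']])
E
python3 - <<'E'
from h import *
import pickle
print(robot.get_obs())
S={n:snapshot(n) for n in('scene','side')}
pickle.dump(S,open('S.pkl','wb'))
for n,s in S.items():
    save(s,n+'0'); print(n,{k:v for k,v in s.items() if k!='color'})
E
```

```text
pics
{'time_s': 0.0, 'q': array([ 1.19407508,  0.32182746, -0.0700799 ,  1.45166458,  0.0225948 ,
        1.37079942, -0.05688528]), 'dq': array([ 0.0008799 , -0.00016493,  0.00067288,  0.00084612, -0.00082504,
       -0.00108406, -0.00230982]), 'effort': array([ 2.54132783e-05, -4.93586719e+01, -3.82268149e-01, -3.14323032e+01,
        1.30087364e-02,  1.14169274e-02,  4.39837009e-06]), 'position': array([ 0.24736601, -0.60051294,  0.23022579]), 'eef_rot': array([-3.13968306e+00,  9.44477354e-05,  3.90860770e-01]), 'contact_force': array([ 0.41101623, -0.02490113,  0.05397067]), 'wrist_torque': array([-0.0115111 ,  0.01150004, -0.0407736 ]), 'finger_gap': 1.001162491239637}
scene {'fx': 515.5744956177377, 'fy': 515.5744956177377, 'cx': 281.7786635690671, 'cy': 204.85899645761995, 'k1': -0.19336359902861044, 'eye': array([ 0.38380042, -1.03425418,  1.1735556 ]), 'attitude': array([ 8.27407945e-01,  7.80627787e-04, -1.10144683e-01])}
side {'fx': 531.3930721633442, 'fy': 531.3930721633442, 'cx': 286.66769552425615, 'cy': 217.36214103569208, 'k1': -0.017789613664302966, 'eye': array([-0.44481084,  1.33077695,  1.32169374]), 'attitude': array([ 0.93141537, -0.00621182, -2.48040632])}
```

View pics/scene0.png

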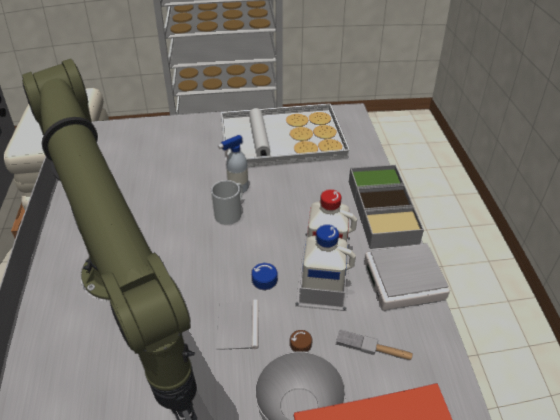

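View pics/side0.png

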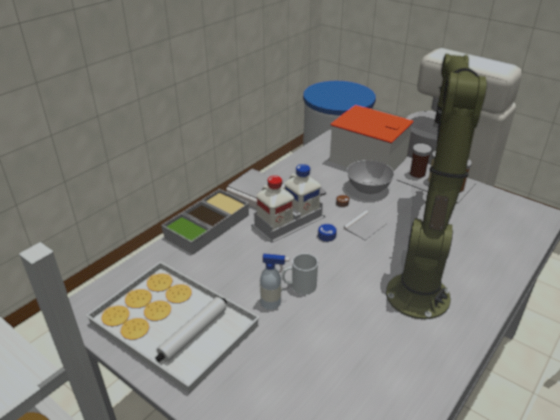

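Scene view: blue cap on the blue-labelled jug at (327,236), red cap at (331,199). In the side view the same caps are at (303,171) and (275,182).
Things that could be taken for the cap (scene px): loose blue cap on the bench (264,275), blue spray head (231,142), brown cap (301,341) and red cap (331,199). There is also the blue drum lid at side px (339,97). I choose the blue cap on the jug with the blue band; next I check its size and position.

Run:
```python
from h import *
import pickle
S=pickle.load(open('S.pkl','rb'))
T={}
for n,s in S.items():
    h=cv2.cvtColor(s['color'],cv2.COLOR_RGB2HSV)
    for col,m in (('blue',cv2.inRange(h,(105,120,50),(130,255,255))),('red',cv2.inRange(h,(0,170,80),(4,255,255))|cv2.inRange(h,(172,170,80),(180,255,255)))):
        k,l,st,c=cv2.connectedComponentsWithStats(m)
        for i in range(1,k):
            if 60<st[i,4]<4000: 
                u,v=c[i]; print(n,col,st[i],c[i].round(1),'z.22',plane(s,u,v,.22).round(3),'z.015',plane(s,u,v,.015).round(3),
                 'w.22',np.linalg.norm(plane(s,st[i,0],v,.22)-plane(s,st[i,0]+st[i,2],v,.22)).round(3),'w0',np.linalg.norm(plane(s,st[i,0],v,.015)-plane(s,st[i,0]+st[i,2],v,.015)).round(3))
s=S['scene'];a=cv2.resize(s['color'][170:310,240:380],None,fx=4,fy=4,interpolation=cv2.INTER_CUBIC)
b=cv2.resize(S['side']['color'][150:250,240:340],(560,560),interpolation=cv2.INTER_CUBIC)
save({'color':np.hstack([a,b])[:, :],},'crop1t'); cv2.imwrite('pics/crop1.png',cv2.resize(cv2.imread('pics/crop1t.png'),(800,400)))
```

```text
scene blue [222 135  20  17 205] [232.5 143.3] z.22 [0.374 0.3   0.22 ] z.015 [0.372 0.586 0.015] w.22 0.063 w0 0.077
scene blue [316 225  23  22 342] [326.3 236. ] z.22 [ 0.598 -0.133  0.22 ] z.015 [0.644 0.06  0.015] w.22 0.059 w0 0.072
scene blue [252 263  25  26 477] [264.5 276.6] z.22 [ 0.428 -0.25   0.22 ] z.015 [ 0.438 -0.081  0.015] w.22 0.06 w0 0.072
scene blue [309 270  30   9 194] [323.4 274.2] z.22 [ 0.569 -0.258  0.22 ] z.015 [ 0.609 -0.091  0.015] w.22 0.072 w0 0.087
scene red [321 190  20  19 219] [329.6 199.5] z.22 [0.631 0.004 0.22 ] z.015 [0.684 0.227 0.015] w.22 0.056 w0 0.068
side blue [ 304   81   71   33 1728] [337.5  96. ] z.22 [ 0.887 -0.809  0.22 ] z.015 [ 1.135 -1.208  0.015] w.22 0.358 w0 0.425
side blue [297 165  13  11 103] [303.1 169.9] z.22 [ 0.602 -0.131  0.22 ] z.015 [ 0.796 -0.403  0.015] w.22 0.051 w0 0.061
side blue [319 224  17  16 167] [327.  231.7] z.22 [0.304 0.137 0.22 ] z.015 [ 0.443 -0.085  0.015] w.22 0.057 w0 0.068
side blue [263 254  21  14 186] [272.5 259.4] z.22 [0.358 0.359 0.22 ] z.015 [0.508 0.179 0.015] w.22 0.066 w0 0.078
side red [269 178  12   7  65] [274.9 181. ] z.22 [0.638 0.001 0.22 ] z.015 [ 0.84  -0.247  0.015] w.22 0.046 w0 0.054
```

View pics/crop1.png

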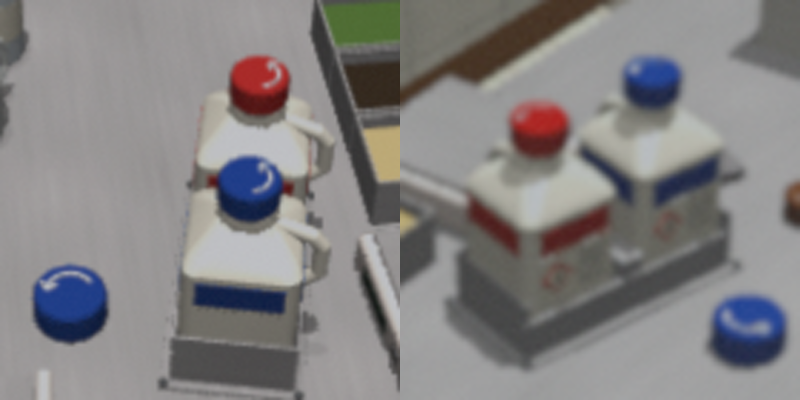

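The crop shows the small blue cap (59 mm measured) on the blue-banded jug. The loose blue one is about 70 mm, so it is the decoy. The two views agree on the cap at about (0.600, -0.132). The red cap is 0.14 m away, which matches the rack. I rise and move over now.

Emit:
{"op": "servo_tool", "data": {
  "steps": [
    {"slide": [0, 0, 2], "turn": 0},
    {"slide": [1, 2, 5], "turn": 2},
    {"slide": [3, 4, 8], "turn": 5},
    {"slide": [5, 7, 10], "turn": 8},
    {"slide": [7, 10, 11], "turn": 11},
    {"slide": [9, 13, 11], "turn": 14},
    {"slide": [11, 16, 11], "turn": 17},
    {"slide": [13, 19, 11], "turn": 20}
  ],
  "jaw": 0,
  "newtons": 80
}}

```text
time_s: 0.77
position: [0.3782, -0.4094, 0.3413]
eef_rot: [3.142, 0.0, 0.742]
contact_force: [0.6, -0.5, -0.0]
finger_gap: 0.999
```

Emit:
{"op": "servo_tool", "data": {
  "steps": [
    {"slide": [3, 3, 0], "turn": 1},
    {"slide": [6, 7, 0], "turn": 2},
    {"slide": [9, 11, 0], "turn": 3},
    {"slide": [12, 15, 0], "turn": 4},
    {"slide": [15, 19, 0], "turn": 5},
    {"slide": [17, 22, 0], "turn": 5},
    {"slide": [17, 22, 0], "turn": 5},
    {"slide": [17, 22, 0], "turn": 5}
  ]
}}

```text
time_s: 1.43
position: [0.5509, -0.1823, 0.3409]
eef_rot: [-3.139, -0.004, 0.839]
contact_force: [-0.2, 0.9, -0.6]
finger_gap: 1.0
```

Run:
```python
from h import *
o=robot.get_obs();print({k:np.round(o[k],4) for k in('time_s','q','position','eef_rot','contact_force','finger_gap')})
s=snapshot('wrist');save(s,'w1');print(s['eye'],s['attitude'],s['fx'],s['k1'])
h=cv2.cvtColor(s['color'],cv2.COLOR_RGB2HSV);m=cv2.inRange(h,(105,120,50),(130,255,255))
k,l,st,c=cv2.connectedComponentsWithStats(m)
for i in range(1,k):
    if st[i,4]>300: print(st[i],c[i].round(1),plane(s,*c[i],.234).round(4))
for p in([.6,-.132,.234],[.634,.003,.234]): print(proj(s,p))
```

```text
{'time_s': np.float64(1.4333), 'q': array([ 0.6822,  0.171 , -0.4686,  1.4353,  0.0721,  1.5533, -0.5131]), 'position': array([ 0.5509, -0.1823,  0.3409]), 'eef_rot': array([-3.1394, -0.0043,  0.8394]), 'contact_force': array([-0.164 ,  0.8851, -0.6099]), 'finger_gap': np.float64(0.9996)}
[ 0.60618103 -0.11998997  0.48287984] [-0.32972702  0.00328968 -0.73194675] 290.8482206300986 -0.03412263755277812
[ 248   89   69   71 3426] [281.  125.2] [ 0.5994 -0.1284  0.234 ]
[ 160  142   51   48 1759] [186.  165.6] [ 0.5161 -0.0985  0.234 ]
[284.45778832 128.08381603]
[193.92592104 -49.41267215]
```

View pics/w1.png

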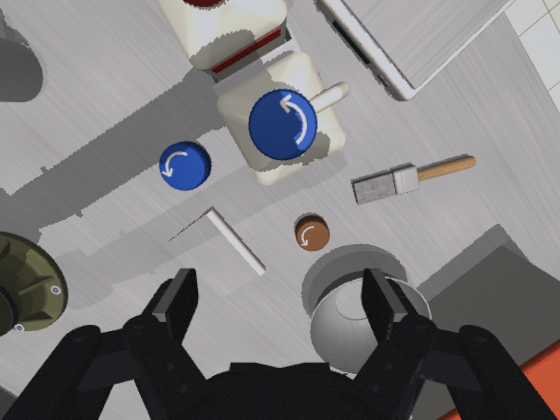

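Wrist view: the blue cap on the jug is at (282,125), with its handle up-right at (335,95). The larger loose blue cap is at (186,166) and the red jug is at the top. The fingers are open and clear. I refine the cap centre from the hull of its outline.

```bash
cat > cap.py <<'E'
from h import *
def cap(s,near,z=.234):
    h=cv2.cvtColor(s['color'],cv2.COLOR_RGB2HSV);m=cv2.inRange(h,(105,120,50),(130,255,255))
    cs=cv2.findContours(m,cv2.RETR_EXTERNAL,cv2.CHAIN_APPROX_NONE)[0]
    cs=[c for c in cs if cv2.contourArea(c)>300]
    c=min(cs,key=lambda c:np.linalg.norm(c.reshape(-1,2).mean(0)-near))
    P=np.array([plane(s,u,v,z)[:2] for u,v in cv2.convexHull(c).reshape(-1,2)],np.float32)
    (x,y),r=cv2.minEnclosingCircle(P*1000); return x,y,r
E
python3 - <<'E'
from cap import *
s=snapshot('wrist');print(cap(s,(282,125)))
o=robot.get_obs();print(o['position'],o['eef_rot'])
print(plane(s,337,93,.18))
E
```

```text
(600.2112426757812, -129.3187713623047, 28.362092971801758)
[ 0.54798488 -0.18945933  0.34076823] [-3.14065500e+00  4.49650251e-04  8.30678362e-01]
[ 0.65687811 -0.1488475   0.18      ]
```

Emit:
{"op": "servo_tool", "data": {
  "steps": [
    {"slide": [2, 2, 0], "turn": 0},
    {"slide": [4, 5, 0], "turn": 0},
    {"slide": [5.2, 5.9, -1], "turn": 0},
    {"slide": [5.2, 5.9, -3], "turn": 0},
    {"slide": [5.2, 5.9, -5], "turn": 0},
    {"slide": [5.2, 5.9, -6], "turn": 0},
    {"slide": [5.2, 5.9, -6], "turn": 0},
    {"slide": [5.2, 5.9, -6], "turn": 0}
  ]
}}

```text
time_s: 2.2
position: [0.599, -0.1336, 0.2812]
eef_rot: [-3.141, 0.001, 0.825]
contact_force: [-0.2, -0.9, 0.7]
finger_gap: 1.002
```

Run:
```python
from cap import *
snapshot('wrist');snapshot('wrist')
s=snapshot('wrist');save(s,'w2');o=robot.get_obs();print(o['time_s'],o['position'],o['eef_rot'],o['q'],o['contact_force'])
print(proj(s,[.6,-.13,.234]))
try: print(cap(s,proj(s,[.6,-.13,.234])))
except Exception as e: print(e)
```

```text
2.35 [ 0.6000699  -0.13271428  0.2829655 ] [ 3.13928908e+00 -9.90499424e-04  8.26084855e-01] [ 0.58532685  0.26123702 -0.50351956  1.45339969  0.12637434  1.45662762
 -0.66261926] [-0.05623155  0.06543876 -0.11940904]
[277.85163051 231.33718263]
(602.9476928710938, -126.1924819946289, 30.865215301513672)
```

View pics/w2.png

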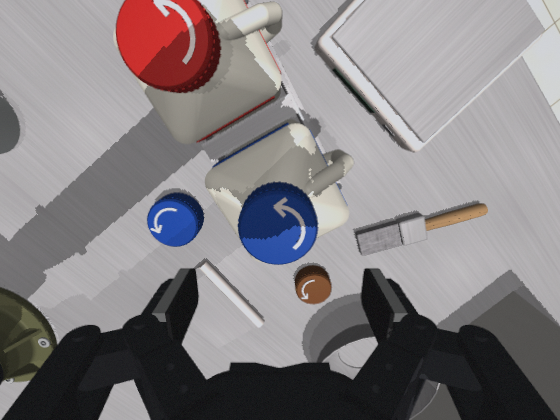

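Wrist view: the cap is at (278,223), midway between the fingers at about 180 and 375, with the red cap (168,35) well clear. The jaws are centred on the cap, so I descend around it.

Emit:
{"op": "servo_tool", "data": {
  "steps": [
    {"slide": [0.05, 0.25, -1], "turn": 0},
    {"slide": [0.05, 0.25, -2.5], "turn": 0},
    {"slide": [0.05, 0.25, -4], "turn": 0},
    {"slide": [0.05, 0.25, -5.5], "turn": 0},
    {"slide": [0.05, 0.25, -7], "turn": 0},
    {"slide": [0.05, 0.25, -8], "turn": 0},
    {"slide": [0.05, 0.25, -8.5], "turn": 0},
    {"slide": [0.05, 0.25, -8.5], "turn": 0}
  ]
}}

```text
time_s: 3.02
position: [0.5995, -0.1294, 0.1952]
eef_rot: [-3.14, 0.001, 0.827]
contact_force: [0.1, -0.6, 0.1]
finger_gap: 0.996
```

Emit:
{"op": "servo_tool", "data": {
  "steps": [
    {"slide": [0, 0, 0], "turn": 0},
    {"slide": [0, 0, 0], "turn": 0},
    {"slide": [0, 0, 0], "turn": 0},
    {"slide": [0, 0, 0], "turn": 0}
  ]
}}

```text
time_s: 3.35
position: [0.6006, -0.1296, 0.1972]
eef_rot: [3.14, -0.001, 0.827]
contact_force: [0.5, 0.2, 0.2]
finger_gap: 1.0
```

No contact on the way down. I close the jaws and watch the side force to see how well they are centred.

Emit:
{"op": "servo_tool", "data": {
  "steps": [
    {"slide": [0, 0, 0], "turn": 0},
    {"slide": [0, 0, 0], "turn": 0},
    {"slide": [0, 0, 0], "turn": 0},
    {"slide": [0, 0, 0], "turn": 0},
    {"slide": [0, 0, 0], "turn": 0},
    {"slide": [0, 0, 0], "turn": 0},
    {"slide": [0, 0, 0], "turn": 0},
    {"slide": [0, 0, 0], "turn": 0}
  ],
  "jaw": 1,
  "newtons": 80
}}

```text
time_s: 4.02
position: [0.6005, -0.1297, 0.1972]
eef_rot: [3.14, -0.0, 0.827]
contact_force: [-0.2, -0.2, 5.6]
finger_gap: 0.664
```

Run:
```python
from cap import *
s=snapshot('wrist');save(s,'w3');o=robot.get_obs();print(o)
print(proj(s,[.6,-.13,.234]))
```

```text
{'time_s': 4.0667, 'q': array([ 0.58044961,  0.30165938, -0.49995131,  1.57853472,  0.14899461,
        1.29808426, -0.6843662 ]), 'dq': array([-7.75434350e-04,  2.05822172e-04, -4.67898067e-04,  6.75376372e-05,
        2.53135008e-04,  1.93600792e-03,  7.78462466e-04]), 'effort': array([-3.60839395e-01, -4.10215151e+01, -4.26915497e+00, -2.82123202e+01,
       -1.52607830e-01, -2.36098571e-01, -8.97521913e-04]), 'position': array([ 0.60046687, -0.12974654,  0.19716784]), 'eef_rot': array([ 3.14023791e+00, -3.46346296e-04,  8.26960293e-01]), 'contact_force': array([-1.57276737, -0.72647196,  4.75520028]), 'wrist_torque': array([-0.10759361,  0.13283904,  0.0747811 ]), 'finger_gap': 0.6616774533215136}
[281.17141692 314.27105638]
```

View pics/w3.png

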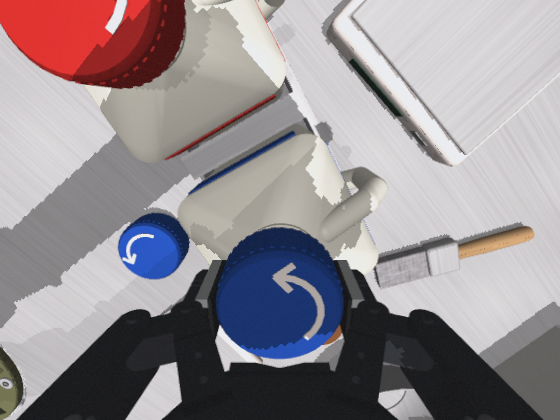

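The cap is held on both sides (281,310), with the opening at 0.66 × 85 ≈ 56 mm and side forces near zero. Now I press.

Emit:
{"op": "servo_tool", "data": {
  "steps": [
    {"slide": [0, 0, -0.1], "turn": 0},
    {"slide": [0, 0, -0.2], "turn": 0},
    {"slide": [0, 0, -0.3], "turn": 0},
    {"slide": [0, 0, -0.4], "turn": 0},
    {"slide": [0, 0, -0.5], "turn": 0},
    {"slide": [0, 0, -0.5], "turn": 0},
    {"slide": [0, 0, -0.5], "turn": 0}
  ]
}}

```text
time_s: 4.65
position: [0.6005, -0.1297, 0.1933]
eef_rot: [3.14, -0.0, 0.827]
contact_force: [-3.2, -0.4, 9.6]
finger_gap: 0.665
```

Run:
```python
from h import *
o=robot.get_obs();print({k:np.round(o[k],4) for k in('time_s','position','eef_rot','contact_force','wrist_torque','finger_gap')})
```

```text
{'time_s': np.float64(4.65), 'position': array([ 0.6005, -0.1297,  0.1933]), 'eef_rot': array([ 3.1397e+00, -3.0000e-04,  8.2690e-01]), 'contact_force': array([-3.1645, -0.4157,  9.6306]), 'wrist_torque': array([-0.0655,  0.6276, -0.0145]), 'finger_gap': np.float64(0.6654)}
```

9.6 N means about 3.1 mm pressed on a 6 to 13 N spring, so I need about 2 mm more.

Emit:
{"op": "servo_tool", "data": {
  "steps": [
    {"slide": [0, 0, -0.1], "turn": 0},
    {"slide": [0, 0, -0.2], "turn": 0},
    {"slide": [0, 0, -0.2], "turn": 0},
    {"slide": [0, 0, -0.2], "turn": 0}
  ]
}}

```text
time_s: 4.98
position: [0.6005, -0.1297, 0.1917]
eef_rot: [3.139, -0.0, 0.827]
contact_force: [-3.3, -0.6, 12.5]
finger_gap: 0.662
```

12.5 N and 5.5 mm down: pressed, just short of the stop. I start the turn anticlockwise (positive about z).

Emit:
{"op": "servo_tool", "data": {
  "steps": [
    {"slide": [0, 0, 0], "turn": 2},
    {"slide": [0, 0, 0], "turn": 5},
    {"slide": [0, 0, 0], "turn": 8},
    {"slide": [0, 0, 0], "turn": 11},
    {"slide": [0, 0, 0], "turn": 14},
    {"slide": [0, 0, 0], "turn": 17},
    {"slide": [0, 0, 0], "turn": 20},
    {"slide": [0, 0, 0], "turn": 20}
  ]
}}

```text
time_s: 5.65
position: [0.6019, -0.1296, 0.1922]
eef_rot: [3.137, -0.001, 1.178]
contact_force: [0.3, -0.3, 11.2]
finger_gap: 0.665
```

Run:
```python
from h import *
o=robot.get_obs();print({k:np.round(o[k],4) for k in('time_s','q','position','eef_rot','contact_force','wrist_torque','finger_gap')})
```

```text
{'time_s': np.float64(5.65), 'q': array([ 0.6185,  0.3126, -0.5487,  1.5835,  0.1685,  1.2877, -0.3474]), 'position': array([ 0.6019, -0.1296,  0.1922]), 'eef_rot': array([ 3.1365e+00, -9.0000e-04,  1.1784e+00]), 'contact_force': array([ 0.3448, -0.2695, 11.224 ]), 'wrist_torque': array([-0.0681,  0.1567,  0.1167]), 'finger_gap': np.float64(0.6646)}
```

20° turned with only 0.12 Nm at the wrist, so the cap turns freely in the grip. I continue to 60°.

Emit:
{"op": "servo_tool", "data": {
  "steps": [
    {"slide": [0, 0, -0.05], "turn": 3},
    {"slide": [0, 0, -0.05], "turn": 6},
    {"slide": [0, 0, -0.05], "turn": 9},
    {"slide": [0, 0, -0.05], "turn": 12},
    {"slide": [0, 0, -0.05], "turn": 15},
    {"slide": [0, 0, -0.05], "turn": 18},
    {"slide": [0, 0, -0.05], "turn": 20},
    {"slide": [0, 0, -0.05], "turn": 20}
  ]
}}

```text
time_s: 6.32
position: [0.6021, -0.1294, 0.1918]
eef_rot: [3.136, 0.001, 1.527]
contact_force: [0.6, 0.4, 12.2]
finger_gap: 0.666
```

Emit:
{"op": "servo_tool", "data": {
  "steps": [
    {"slide": [0, 0, 0], "turn": 3},
    {"slide": [0, 0, 0], "turn": 6},
    {"slide": [0, 0, 0], "turn": 9},
    {"slide": [0, 0, 0], "turn": 12},
    {"slide": [0, 0, 0], "turn": 15},
    {"slide": [0, 0, 0], "turn": 18},
    {"slide": [0, 0, 0], "turn": 20},
    {"slide": [0, 0, 0], "turn": 20}
  ]
}}

```text
time_s: 6.98
position: [0.6022, -0.1293, 0.1918]
eef_rot: [3.136, 0.003, 1.876]
contact_force: [-0.4, -0.0, 12.1]
finger_gap: 0.667
```

Run:
```python
from h import *
s=snapshot('wrist');save(s,'w4')
o=robot.get_obs();print({k:np.round(o[k],4) for k in('time_s','q','position','eef_rot','contact_force','wrist_torque','finger_gap')})
```

```text
{'time_s': np.float64(7.0333), 'q': array([ 0.6972,  0.3318, -0.6506,  1.581 ,  0.2071,  1.2929,  0.3211]), 'position': array([ 0.6022, -0.1293,  0.1918]), 'eef_rot': array([3.1365e+00, 2.5000e-03, 1.8750e+00]), 'contact_force': array([-0.0371,  1.4249, 12.085 ]), 'wrist_torque': array([0.0607, 0.0636, 0.0663]), 'finger_gap': np.float64(0.6662)}
```

View pics/w4.png

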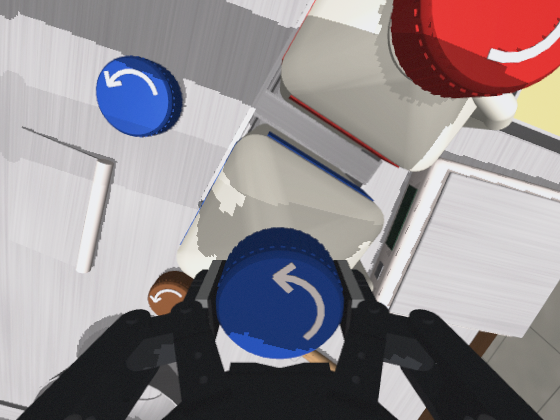

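The arrow looks the same in the gripper's camera as before, so the cap turned the full 60° with the jaws and the jug did not. I lift straight up, gently at first.

Emit:
{"op": "servo_tool", "data": {
  "steps": [
    {"slide": [0, 0, 0.3], "turn": 0},
    {"slide": [0, 0, 0.6], "turn": 0},
    {"slide": [0, 0, 0.9], "turn": 0},
    {"slide": [0, 0, 1.2], "turn": 0},
    {"slide": [0, 0, 1.2], "turn": 0}
  ]
}}

```text
time_s: 7.45
position: [0.6, -0.1296, 0.2008]
eef_rot: [-3.142, -0.0, 1.874]
contact_force: [1.7, -0.3, 0.2]
finger_gap: 0.67
```

Emit:
{"op": "servo_tool", "data": {
  "steps": [
    {"slide": [0, 0, 0.5], "turn": 0},
    {"slide": [0, 0, 1.2], "turn": 0},
    {"slide": [0, 0, 2.2], "turn": 0},
    {"slide": [0, 0, 3.5], "turn": 0},
    {"slide": [0, 0, 5], "turn": 0},
    {"slide": [0, 0, 6.5], "turn": 0},
    {"slide": [0, 0, 8], "turn": 0},
    {"slide": [0, 0, 9.1], "turn": 0}
  ]
}}

```text
time_s: 8.12
position: [0.6003, -0.1293, 0.2946]
eef_rot: [3.14, 0.001, 1.875]
contact_force: [0.2, -0.0, 0.4]
finger_gap: 0.667
```

Emit:
{"op": "servo_tool", "data": {
  "steps": [
    {"slide": [0, 0, 0], "turn": 0},
    {"slide": [0, 0, 0], "turn": 0},
    {"slide": [0, 0, 0], "turn": 0},
    {"slide": [0, 0, 0], "turn": 0},
    {"slide": [0, 0, 0], "turn": 0},
    {"slide": [0, 0, 0], "turn": 0}
  ]
}}

```text
time_s: 8.62
position: [0.5998, -0.1295, 0.2911]
eef_rot: [-3.141, -0.001, 1.874]
contact_force: [0.2, 0.2, -0.7]
finger_gap: 0.664
```

Run:
```python
from h import *
o=robot.get_obs();print({k:np.round(o[k],4) for k in('time_s','position','eef_rot','dq','contact_force','wrist_torque','finger_gap')})
a=snapshot('scene');b=snapshot('side')
for n,s in(('scene',a),('side',b)):
    h=cv2.cvtColor(s['color'],cv2.COLOR_RGB2HSV);m=cv2.inRange(h,(105,120,50),(130,255,255))
    k,l,st,c=cv2.connectedComponentsWithStats(m)
    for i in range(1,k):
        if st[i,4]>60: print(n,st[i],c[i].round(1))
    print('proj cap .300/.329, rim', [proj(s,[.601,-.1295,z]).round(1).tolist() for z in(.3,.329,.22)])
A=cv2.resize(a['color'][160:300,250:390],(400,400),interpolation=cv2.INTER_CUBIC)
B=cv2.resize(b['color'][120:250,240:370],(400,400),interpolation=cv2.INTER_CUBIC)
save({'color':np.hstack([A,B])},'end')
```

```text
{'time_s': np.float64(8.6167), 'position': array([ 0.5998, -0.1295,  0.2911]), 'eef_rot': array([-3.1406e+00, -7.0000e-04,  1.8743e+00]), 'dq': array([-0.    , -0.0014, -0.0019, -0.0047,  0.0009, -0.0002, -0.0018]), 'contact_force': array([ 0.1705,  0.2183, -0.6571]), 'wrist_torque': array([-0.0072, -0.0253, -0.0001]), 'finger_gap': np.float64(0.6644)}
scene [222 135  20  17 203] [232.5 143.3]
scene [321 200  20  20 314] [330.  210.2]
scene [252 263  25  26 488] [264.4 276.4]
scene [308 270  31   9 192] [323.3 274.2]
proj cap .300/.329, rim [[329.2, 212.3], [329.9, 203.6], [327.3, 234.8]]
side [ 315   81   60   33 1449] [340.6  96.7]
side [297 143  14  12 105] [303.8 149. ]
side [319 224  17  16 180] [327.  231.9]
side [263 254  21  14 186] [272.5 259.5]
proj cap .300/.329, rim [[303.5, 152.4], [303.7, 145.8], [303.0, 170.1]]
```

View pics/end.png

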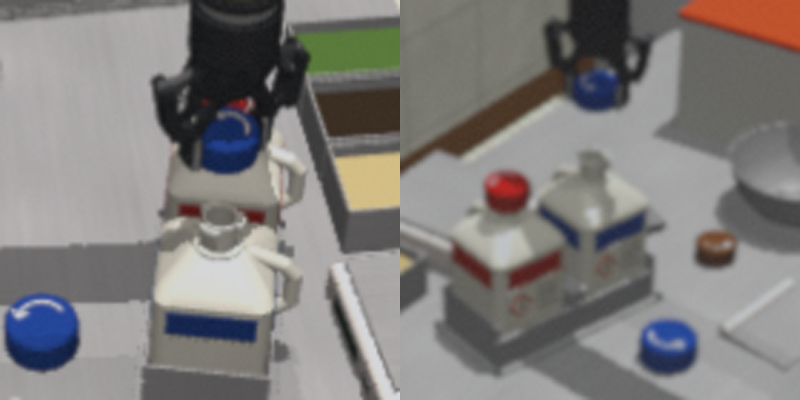

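The cap is in the jaws at scene px (330,210), directly over the open mouth, which I read at (327,235) against a predicted (327.3,234.8). The jug label has not moved: (323.3,274.2) now, (323.4,274.2) before. I hand in.

```bash
python3 -c "
from h import *
print(ticket.close_job(), robot.get_obs()['time_s'])"
```

```text
the job is handed in; nothing more can be done
the job is handed in; nothing more can be done
```

The sanitiser jug is open, and the job was handed in at about 8.7 s with the cap still in the gripper, level and still. I gripped the small blue cap, pressed it about 5.5 mm (12.5 N), held it down through a 60° anticlockwise turn and lifted it straight up.

**Last checks**
- **Cap position:** by my figures its lower edge is about 8 cm above the rim. Scene and side views both put it on the mouth's axis to within about 2 mm.
- **Grip:** opening 56 mm at 80 N, arm speeds near zero, and the force at the tool back to about zero.
- **Jug and bench:** the jug's label band stayed within 0.1 px of its starting place in the scene view. The loose blue cap and spray bottle stayed within about 0.2 px in both views. The red-capped jug looked undisturbed, though I did not measure it at the end.

**Disagreements**
- **Cap centre:** the separate estimates differed by 2–5 mm, and I used the average.
- **TCP readings:** they differed from the commanded height by about 1–3 mm while pressing and lifting, so I judged the press by force as well as height.

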